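Rock a battery pack into its charging dock and turn the keeper over it

ROBOT

A 7-joint arm with a two-finger parallel gripper is mounted at the origin on a cart in front of the work surface, level with it; the furniture and walls round the work are solid. World frame = base frame: x ahead of the robot, y to its left, z up, the work surface at z = 0. Lengths are in mm, angles in rad, forces in N, time in s.
With the tool pointing down it reaches from about 400 to 875 mm from the base axis. Payload 4.4 kg.
Tool frame: the origin (TCP) lies where the fingers leave the gripper's body, on its centre line; the fingertips stand 73 mm ahead of it and the grasp point (between the pads) lies 54 mm ahead of it; z points along the fingers, y is the line along which they close (so a half turn about z gives the same grasp; the last joint's range is limited). The gripper opens to 85 mm and grips with 20 to 120 N. Pads are 22 mm wide; open, the fingers measure 114 mm over their backs; the gripper's body (76 mm by 85 mm) begins 54 mm behind the grasp point. The pads swing forward as they close: fully open they stand 13 mm farther back than shut.
Start: joints at [-1.332, 0.628, 0.038, 1.517, -0.027, 0.996, -0.02], TCP at [195.045, 620.06, 303.913] pointing down, gripper open.
Joint ranges: [-3.06, 3.06], [-0.37, 2.12], [-1.25, 1.32], [0.18, 2.47], [-1.1, 4.24], [0.23, 1.98], [-2.94, 2.94]. Speed limits (rad/s): [2.57, 2.57, 3.14, 3.14, 3.14, 3.14, 3.14].

INTERFACE

Orientations are given as [roll, pitch, yaw] about the fixed x, y, z axes, in that order (R = Rz(yaw) Ry(pitch) Rx(roll)).
In Python, from cell import ctrl gives the robot as it stands.
- The arm moves only by the tool send_rows, never from a script. Its argument "rows" is a list that holds one entry, the list of rows, each a list of 6 numbers: the shift along the tool's x, y, z in cm, then the turn, a rotation vector about the tool's x, y, z in rad. In form: [[[tx, ty, tz, wx, wy, wz], ...]]. A call has 1 to 10 rows; each row is the pose to reach, as a shift and turn from the pose commanded when the call began, along the tool's axes at that moment; what a row does not reach only later rows make up. A row lasts 1/10 s, in which the tool goes at most 50 mm and 8.59 degrees, less where a joint would pass 70% of its speed; a pose out of reach is approached as far as the arm can. A call with a gripper value outside its range is refused whole. "grip" is the closure in counts, from 0 (fully open) to 255 (shut), set as the call begins (left out, the last holds). The fingers move at their own pace and stop on an object; the grip force is fixed at half the most. Time passes only in rows, so rows that repeat a pose let the fingers close. It gives the time, the measured TCP pose, the force, the opening and the grip force at its end, in the units of the state.
- ctrl.read_state(): the state, without advancing time (a new reading comes with each control period).
- ctrl.get_image(name): name is "side" or "top" or "wrist"; returns a dict with "pixels" (420x560x3 uint8, red, green, blue), "fx", "fy", "cx", "cy" (pixels), "extrinsics" (4x4, takes a point from camera to world coordinates); the wrist camera has in their place "mount" (4x4, takes a point from camera to tool coordinates, whose origin is the TCP and whose axes are the flange's). Camera axes: x right, y up, looking along -z (the intrinsics and any distortion apply to the point x, -y, -z); pixel columns grow to the right and rows downward; lengths in mm; the calibration is good to about 2 mm. The wrist camera is an equidistant fisheye: a pixel r from the principal point sees the ray r / f radians off the axis. A picture is of the moment at which its call begins: read the wrist's pose just before it. There is no depth.
- ctrl.finish_job(): hands the job in; it is judged then, once.
The state is a dict: "clock": time; "qpos": joint angles; "qd": joint speeds; "tau": joint torques, N m; "eef_pos": TCP position; "tool_rot": TCP orientation; "force": force on the tool from outside, world axes, zero at the start; "torque": the same for the moment, N m; "width": finger opening in mm; "gripper_force": force on a finger pad.
Only numpy, scipy, OpenCV 4.12 (cv2) and the standard library are available. Lean on these libraries where they do the work, as an engineer would, in place of code of your own. Each camera call takes 0.05 s, during which the arm holds its last target. There are 200 camera calls.

TASK

Put the black battery pack of the travel brooder into the grey charging dock: tip its low foot in under the dock's lip first, then lower the tall end until the pack lies flat on the pocket floor. Then let go and swing the keeper by its knob over the pack until it reaches its stop, and let go. Leave the little food cup, the small glass jar and the tape roll where they are.

Things in the scene. Friction and masses are not known exactly. Their poses are not given: they have to be found in the camera images.
- pack_center (a point): loose black battery pack, 0.3 to 0.56 kg, 120 (x) by 56 (y) by 52 mm high, lying on its underside: a block 92 x 56 x 52 mm and at its -x end a low foot, 28 mm long, 10 mm high, full width. This point is the block's centre, 26 mm above the underside; the foot's front edge is 74 mm towards -x, the block's tall end 46 mm towards +x. Grip it across y, in its upper half.
- pack_home (a point): where pack_center lies when seated; axes of the fixed grey dock (z up, +x from lip to tall wall, away from the robot), shared by the seated pack. Pocket floor 26 mm below. Pocket 125 mm long (76.5 mm to -x, 48.5 mm to +x) and 59 mm wide: 2.5 mm play each end, 1.5 mm each side. Side rails 12 mm wide, up to 16 mm above the floor, their top 6 mm sloped 45 degrees as lead-in.
- lip_edge (a point): middle of the lower inner edge of the dock's lip, 18 mm above the pocket floor. The lip reaches 14 mm in from the pocket's -x end wall over the whole width and is 6 mm thick. The foot goes beneath it, so the pack cannot be lowered level: it enters foot first, tilted about 25 to 35 degrees with its tall end up.
- wall_edge (a point): middle of the inner top edge of the dock's tall +x end wall, 56 mm above the pocket floor; the wall is 14 mm thick, 83 mm wide and carries the keeper
- keeper (a joint): angle of the aluminium turn-button on the tall wall, about an upright axis; light friction, stays where left. 0: lies along the wall to the dock's +y; negative: away from the pocket; grows anticlockwise (from above) over the pack; 1.57 points to the lip; stop at 1.6. Starts open, -0.5 to 0. Bar 14 mm wide, 8 mm thick, 50 mm long, underside 5 mm above the seated pack.
- keeper_knob (a point): centre of the keeper's upright round black knob, 12 mm thick; the knob stands on the bar 42 mm from the pivot and reaches from 13 mm below this point (the bar's top) to 13 mm above it
- keeper_pivot (a point): point on the keeper's axis, level with the knob's centre
- cabinet_corner (a point): outermost front left corner (with the door hinges), 200 mm above the table, of the big fixed incubator cabinet with closed clear door, 510 mm high, that stands between the pack and the dock: from this corner it runs back along its own +x and to the right along its own -y. Carry the pack round it on the robot's side.
- food_cup: bystander: little tan food cup, 42 mm across, 38 mm high, loose; origin under its centre
- glass_jar: bystander: small open glass jar, 62 mm across, 60 mm high, loose; origin under its centre
- tape_roll: bystander: beige roll of tape lying flat, 103 mm across, 25 mm high, loose; origin under its centre

How it is judged (in metres and radians):
On the way, in this order (a step that is already met when the one before it is completed fails the run):
1. the pack lies flat in the pocket, its foot under the lip, and the keeper is still open (horizontal distance between pack_center and pack_home below 0.005 m and distance between pack_center and pack_home below 0.006 m and angle between pack_center's own z axis and vertical below 0.04 rad and value of joint keeper below 0.5 rad), for 0.2 s.
2. the keeper is swung over the pack (value of joint keeper above 1.35 rad), for 0.2 s.
At the end, for the whole second after the job is handed in: the pack lies in the pocket within 5 mm of its home sideways and 3 mm in height, level within 0.04 rad and in line with the dock within 0.09 rad, its foot under the lip, and the keeper stands over it at 1.35 rad or more (horizontal distance between pack_center and pack_home below 0.005 m and z of pack_center in the frame of pack_home below 0.003 m and angle between pack_center's own z axis and vertical below 0.04 rad and angle between the x axis of pack_center and the x axis of pack_home, either way round below 0.09 rad and value of joint keeper above 1.35 rad); the robot touches nothing.
It fails at once if the food cup, the glass jar or the tape roll is pushed more than 30 mm (distance of any of food_cup, glass_jar, tape_roll from where it was at the start of the episode above 0.03 m).
It also fails if it takes over 64 s, if anything falls off the work surface, if the arm or the gripper's body presses on something with over 40 N, if the wrist force passes 120 N, or if a joint passes its speed limit or range.

## Working session

There is one attempt and no reset: what is moved stays moved. The work goes in short steps, Python scripts to look and compute and a tool call to move; the robot and the scene stay as the last step left them, time stands still between calls to the robot, and variables do not carry over. Pictures are saved under pics/ and viewed, at most 10 in all, crops included, and the job is handed in when it is done.

Besides the shell and the picture viewer there is one more tool, called in YAML: its name, and indented under it one key for each argument. send_rows: Moves the arm, as the interface text tells. Its arguments: {"type":"object","properties":{"rows":{"type":"array","items":{"type":"array","items":{"type":"array","items":{"type":"number"}}}},"grip":{"type":"number"}},"required":["rows"]}

```bash
ls; mkdir -p pics
cat > h.py <<'E'
import numpy as np, cv2
from cell import ctrl
from scipy.spatial.transform import Rotation as R
E
python3 - <<'E'
from h import *
s=ctrl.read_state(); print(s)
for n in ("side","top"):
    im=ctrl.get_image(n); cv2.imwrite(f"pics/{n}0.png",im["pixels"][:,:,::-1]); np.save(f"pics/{n}0.npy",im,allow_pickle=True)
    print(n,im["fx"],im["fy"],im["cx"],im["cy"],np.round(im["extrinsics"],3).tolist(),[k for k in im])
a=cv2.imread("pics/side0.png")
E
```

```text
pics
{'clock': 0.0, 'qpos': array([-1.33176716,  0.62932007,  0.03841081,  1.5183969 , -0.02700703,
        0.99629723, -0.02002482]), 'qd': array([-0.00050834,  0.00139803, -0.00013192,  0.00114376,  0.00133379,
       -0.00126887,  0.00029359]), 'tau': array([ 1.01006113e-03, -5.63420033e+01,  1.22621711e+00, -1.93437445e+01,
        1.10375573e-02,  1.06060159e-02,  7.55806980e-06]), 'eef_pos': array([194.88797998, 619.57100865, 302.99603173]), 'tool_rot': array([-3.13968791e+00,  2.84070272e-07,  2.83675938e+00]), 'force': array([-0.23846743, -0.04714388,  0.34961651]), 'torque': array([0.0170183 , 0.05384001, 0.00370357]), 'gripper_force': 0.0, 'width': 85.18514708763635}
side 459.3707704288722 459.3707704288722 278.17369739793736 219.0732757286699 [[-0.322, 0.707, -0.63, -448.819], [-0.947, -0.236, 0.218, 464.243], [0.005, 0.667, 0.745, 1285.565], [0.0, 0.0, 0.0, 1.0]] ['pixels', 'fx', 'fy', 'cx', 'cy', 'extrinsics']
top 457.7841367970297 457.7841367970297 279.94522974022453 210.21084003980909 [[-0.23, 0.902, -0.367, -67.909], [-0.973, -0.211, 0.091, 262.402], [0.005, 0.378, 0.926, 1556.634], [0.0, 0.0, 0.0, 1.0]] ['pixels', 'fx', 'fy', 'cx', 'cy', 'extrinsics']
```

View pics/top0.png

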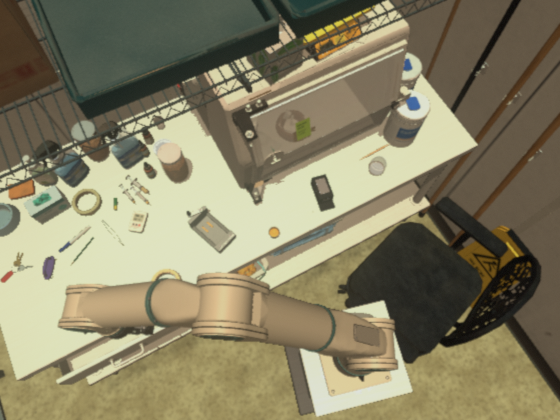

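View pics/side0.png

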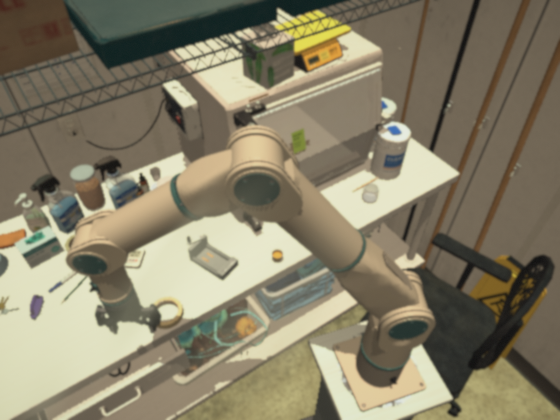

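The top view shows the pack at about (322,192), the dock at (211,229) with its tall wall toward the upper left, the cup at (274,232), the jar at (377,166) and the tape roll at (165,275). The cabinet's front left corner is near (258,195). The side view shows the dock at (213,255); the arm hides the pack.

```bash
cat >> h.py <<'E'
def ray(im,u,v):
    E=im["extrinsics"]; d=E[:3,:3]@np.array([(u-im["cx"])/im["fx"],-(v-im["cy"])/im["fy"],-1]); return E[:3,3],d
def onz(im,u,v,z):
    o,d=ray(im,u,v); return o+d*(z-o[2])/d[2]
def wray(im,s,u,v):
    T=np.eye(4);T[:3,:3]=R.from_euler('xyz',s["tool_rot"]).as_matrix();T[:3,3]=s["eef_pos"]
    E=T@im["mount"]; a,b=u-im["cx"],v-im["cy"]; r=np.hypot(a,b)+1e-9; th=r/im["fx"]
    return E[:3,3],E[:3,:3]@np.array([np.sin(th)*a/r,-np.sin(th)*b/r,-np.cos(th)])
def won(im,s,u,v,z):
    o,d=wray(im,s,u,v); return o+d*(z-o[2])/d[2]
def wproj(im,s,p):
    T=np.eye(4);T[:3,:3]=R.from_euler('xyz',s["tool_rot"]).as_matrix();T[:3,3]=s["eef_pos"]
    q=np.linalg.inv(T@im["mount"])@np.append(p,1); x,y,z=q[0],-q[1],-q[2]; r=np.hypot(x,y); th=np.arctan2(r,z)*im["fx"]
    return im["cx"]+th*x/r, im["cy"]+th*y/r
def wsnap(n):
    s=ctrl.read_state(); im=ctrl.get_image("wrist"); np.save(f"pics/{n}.npy",[im,s],allow_pickle=True); cv2.imwrite(f"pics/{n}.png",im["pixels"][:,:,::-1]); return im,s
E
python3 - <<'E'
from h import *
T=np.load("pics/top0.npy",allow_pickle=True).item();S=np.load("pics/side0.npy",allow_pickle=True).item()
for n,u,v,z in [("pack",322,192,40),("dock",211,229,20),("cup",274,232,38),("jar",377,166,50),("tape",165,275,25),("cornerbase",258,200,0)]: print(n,onz(T,u,v,z).round())
for n,u,v,z in [("dock",213,255,20),("cup",277,255,38),("jar",370,194,30),("tape",165,312,25)]: print("S",n,onz(S,u,v,z).round())
a=T["pixels"][:,:,::-1]; b=S["pixels"][:,:,::-1]
A=cv2.resize(a[165:265,180:345],None,fx=4.8,fy=4.8,interpolation=3)[:,:790]
cv2.imwrite("pics/crop.png",A); print(A.shape)
im,s=wsnap("w0"); print(im["fx"],im["cx"],im["cy"],np.round(im["mount"],3).tolist())
E
```

```text
pack [567. -52.  40.]
dock [526. 367.  20.]
cup [458. 153.  38.]
jar [ 619. -276.   50.]
tape [396. 549.  25.]
cornerbase [607. 180.   0.]
S dock [535. 361.  20.]
S cup [452. 156.  38.]
S jar [ 623. -281.   30.]
S tape [361. 554.  25.]
(480, 790, 3)
325.19226210127806 276.4964108065357 208.19517660005909 [[-0.002, 0.95, 0.313, 81.616], [1.0, 0.001, 0.001, 0.375], [0.0, 0.313, -0.95, -69.868], [0.0, 0.0, 0.0, 1.0]]
```

View pics/crop.png

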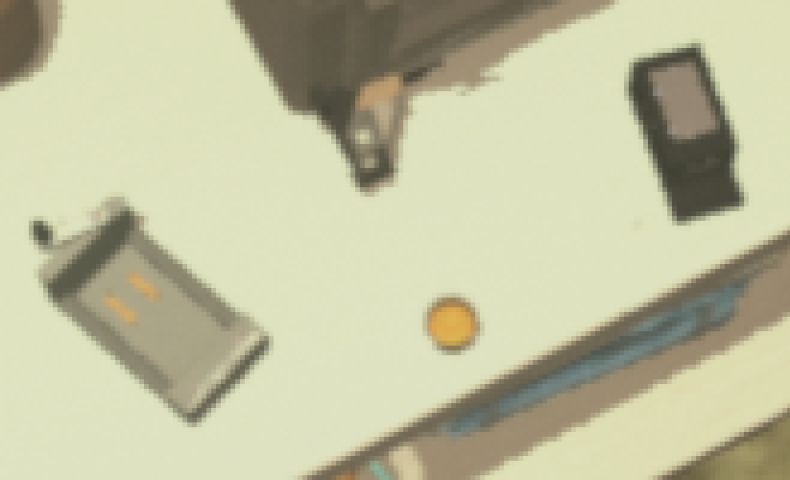

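The crop shows the pack with its foot toward the robot at (710,212) and its block's far top edge at (665,52). The dock's lip corners are at (192,420) and (268,343), the wall top runs from (45,275) to (130,205), and the knob is at (42,232).

Run:
```python
from h import *
T=np.load("pics/top0.npy",allow_pickle=True).item()
g=lambda u,v,z: onz(T,180+u/4.8,165+v/4.8,z)
P={}
for n,u,v,z in [("foot_l",678,220,10),("foot_r",743,203,10),("far_l",632,62,52),("far_r",698,45,52),("near_l",660,168,52),("lipL",192,415,27),("lipR",268,338,27),("wallL",45,272,59),("wallR",130,210,59),("knob",42,225,94),("cup",452,324,38),("corner base",372,190,0)]:
    P[n]=g(u,v,z); print(n,P[n].round())
f=(P["foot_l"]+P["foot_r"])/2; b=(P["far_l"]+P["far_r"])/2; d=b-f; print("pack len",np.hypot(*d[:2]),"yaw",np.arctan2(d[1],d[0]),"ctr",f+d*74/120)
f=(P["lipL"]+P["lipR"])/2; b=(P["wallL"]+P["wallR"])/2; d=b-f; print("dock len",np.hypot(*d[:2]),"yaw",np.arctan2(d[1],d[0]), f,b)
s=ctrl.read_state(); print(s["eef_pos"],R.from_euler('xyz',s["tool_rot"]).as_matrix().round(3).tolist())
```

```text
foot_l [508. -35.  10.]
foot_r [510. -87.  10.]
far_l [626. -27.  52.]
far_r [628. -80.  52.]
near_l [536. -25.  52.]
lipL [434. 351.  27.]
lipR [480. 286.  27.]
wallL [555. 434.  59.]
wallR [589. 365.  59.]
knob [577. 426.  94.]
cup [456. 153.  38.]
corner base [589. 185.   0.]
pack len 118.16862057998385 yaw 0.06482419522335169 ctr [581.63070324 -56.72183242  35.9       ]
dock len 140.6151751844065 yaw 0.612460887891822 [457.11274023 318.48362236  27.        ] [572.16910705 399.32086593  59.        ]
[194.94123795 619.71698755 303.23020716] [[-0.954, 0.3, -0.0], [0.3, 0.954, -0.001], [-0.0, -0.001, -1.0]]
```

View pics/w0.png

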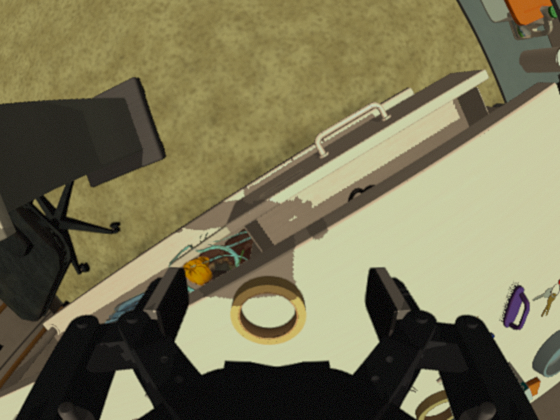

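The wrist view shows the tape roll at (268,310), between and below the fingers, with the camera looking from the robot's side. Next I go over the dock for a closer look.

```bash
cat >> h.py <<'E'
def go(p,yaw,tilt=0,about=None):
    """print shift (cm) and rotvec for TCP target p, tool x = -dir(yaw), tilt>0: fingers lean to +dir"""
    s=ctrl.read_state(); M=R.from_euler('xyz',s["tool_rot"])
    G=R.from_euler('z',yaw)*R.from_euler('y',-tilt)*R.from_matrix([[-1,0,0],[0,1,0],[0,0,-1]])
    print("t",(M.inv().apply(np.array(p)-s["eef_pos"])/10).round(2),"w",(M.inv()*G).as_rotvec().round(3)); return G
E
python3 -c "
from h import *
go([540,375,380],0.61)"
```

```text
t [-40.26 -13.    -7.66] w [-0.001 -0.001 -0.915]
```

send_rows:
  rows:
    - [[-4, -1.3, -2, 0, 0, -0.1], [-8, -2.6, -4, 0, 0, -0.2], [-12, -4, -6, 0, 0, -0.3], [-16, -5.2, -7.7, 0, 0, -0.4], [-20, -6.5, -7.7, 0, 0, -0.5], [-24, -7.8, -7.7, 0, 0, -0.6], [-28.5, -9.2, -7.7, 0, 0, -0.7], [-33, -10.6, -7.7, 0, 0, -0.8], [-37, -12, -7.7, 0, 0, -0.9], [-40.2, -13, -7.7, 0, 0, -0.915]]

```text
clock: 1.15
eef_pos: [541.9, 372.4, 380.4]
tool_rot: [-3.14, -0.001, -2.532]
force: [-0.4, 0.4, -0.5]
width: 85.4
gripper_force: 0.0
```

send_rows:
  rows:
    - [[0, 0, 0, 0, 0, 0], [0, 0, 0, 0, 0, 0]]

```text
clock: 1.35
eef_pos: [539.9, 374.6, 380.2]
tool_rot: [3.141, -0.001, -2.534]
force: [-0.4, 1.7, 0.3]
width: 85.4
gripper_force: 0.0
```

```bash
python3 -c "
from h import *
im,s=wsnap('w1'); print(s['clock'],s['eef_pos'],s['tool_rot'],s['qpos'].round(2))"
```

```text
1.35 [539.91847695 374.56816313 380.24868529] [ 3.14115055e+00 -1.25291182e-03 -2.53371470e+00] [-0.55  0.58 -0.16  1.39  0.1   1.18  1.45]
```

View pics/w1.png

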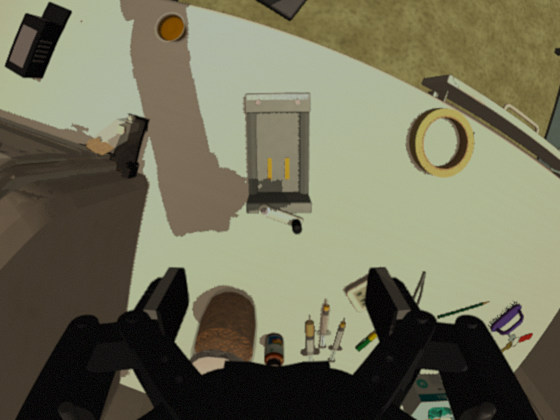

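The wrist view shows the dock at (279,150): lip at the top, y≈95; wall at the bottom, y≈202; keeper pivot near (265,210) and knob at (297,226). The pack is at (38,42), the cup at (171,27), the tape at (442,143) and the cabinet's hinge corner at (130,145). I enlarge the dock and measure its edges.

Run:
```python
from h import *
im,s=np.load("pics/w1.npy",allow_pickle=True)
a=im["pixels"][:,:,::-1]
A=cv2.resize(a[85:240,235:320],None,fx=3.8,fy=3.8,interpolation=2)
B=cv2.resize(a[0:85,0:85],None,fx=5,fy=5,interpolation=2)
C=np.zeros((590,323+425,3),np.uint8);C[:A.shape[0],:A.shape[1]]=A[:590];C[:425,323:]=B
cv2.imwrite("pics/c1.png",C)
```

```text
(no output)
```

View pics/c1.png

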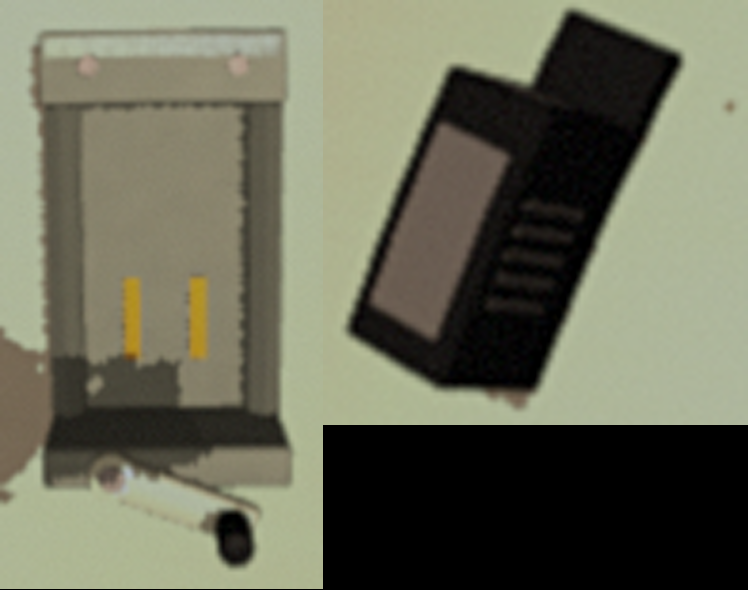

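Run:
```python
from h import *
im,s=np.load("pics/w1.npy",allow_pickle=True)
g=lambda u,v,z: won(im,s,235+u/3.8-.4,85+v/3.8-.4,z)
for zf in (0,4,8,12):
    a,b=g(46,447,zf+56),g(288,447,zf+56); c,d=g(82,250,zf),g(243,250,zf); l,r=g(40,103,zf+24),g(285,103,zf+24)
    w=(a+b)/2; e=(l+r)/2; D=w-e; yaw=np.arctan2(D[1],D[0]); wy=np.arctan2(*(b-a)[[1,0]])-np.pi/2; ly=np.arctan2(*(r-l)[[1,0]])-np.pi/2
    ux=np.array([np.cos(yaw),np.sin(yaw)]); base=g(165,409,zf)
    o=g(166,487,zf+56)
    print(zf,"wallw",np.linalg.norm(b-a).round(1),"floorw",np.linalg.norm(d-c).round(1),"lipw",np.linalg.norm(r-l).round(1),"lip-wall(111)",np.linalg.norm(D[:2]).round(1),"yaw",yaw.round(3),wy.round(3),ly.round(3),"wallx top/base",ux@w[:2],ux@base[:2],"walltop thick",(ux@o[:2]-ux@w[:2]).round(1),"home",(w[:2]-48.5*ux).round(1),(e[:2]+62.5*ux).round(1))
    k=g(235,525,zf+56+1+8+26); p=g(112,478,zf+65); print("   knob",k.round(1),"pivot",p.round(1),np.linalg.norm((k-p)[:2]), "ang",(np.arctan2(*(k-p)[[1,0]])-yaw-np.pi/2).round(3))
h=lambda u,v,z: won(im,s,(u-323)/5-.4,v/5-.4,z)
fl,fr=h(681,58,10),h(570,12,10)
print("foot",fl.round(1),fr.round(1),np.linalg.norm(fl-fr))
t1,t2,t3=h(348,330,52),h(452,68,52),h(438,388,52); print("top",t1.round(1),t2.round(1),t3.round(1),np.linalg.norm(t1-t2),np.linalg.norm(t1-t3))
for n,u,v,z in [("cup",171,27,38),("tape",442,143,25),("hinge",147,118,200),("corner",130,175,200)]: print(n,won(im,s,u,v,z).round())
```

```text
0 wallw 81.0 floorw 59.0 lipw 83.5 lip-wall(111) 113.1 yaw 0.619 0.606 0.607 wallx top/base 697.6836812086071 699.9318382239258 walltop thick 14.1 home [531.6 372.7] [529.9 371.4]
   knob [571.2 426.3  91. ] pivot [587.9 390.4  65. ] 39.664530713539705 ang -0.183
4 wallw 80.2 floorw 58.5 lipw 82.8 lip-wall(111) 112.0 yaw 0.619 0.606 0.607 wallx top/base 696.4516261633196 698.8330672066546 walltop thick 14.0 home [530.6 371.9] [529.8 371.4]
   knob [570.1 425.3  95. ] pivot [586.8 389.8  69. ] 39.217826786732275 ang -0.181
8 wallw 79.4 floorw 58.0 lipw 82.0 lip-wall(111) 110.8 yaw 0.619 0.606 0.607 wallx top/base 695.2195722856949 697.734297335911 walltop thick 13.9 home [529.6 371.2] [529.8 371.3]
   knob [569.  424.2  99. ] pivot [585.6 389.1  73. ] 38.77137200386188 ang -0.178
12 wallw 78.6 floorw 57.4 lipw 81.2 lip-wall(111) 109.7 yaw 0.619 0.606 0.607 wallx top/base 693.9875196110248 696.6355286462776 walltop thick 13.7 home [528.6 370.5] [529.7 371.3]
   knob [567.9 423.1 103. ] pivot [584.4 388.5  77. ] 38.32517507185655 ang -0.175
foot [509.7 -27.6  10. ] [513.7 -84.2  10. ] 56.755669163907285
top [629.3 -76.9  52. ] [541.7 -82.6  52. ] [627.1 -25.9  52. ] 87.83480283890724 51.07612087247776
cup [460. 156.  38.]
tape [372. 547.  25.]
hinge [537. 248. 200.]
corner [586. 258. 200.]
```

The crop shows, on the left, the dock's wall inner top edge at y≈447 (x 46–288), the lip's inner edge at y≈103 and the knob at (235,525). On the right, the pack's foot front corners are at (570,12) and (681,58). I check the cabinet corner across the two views before moving round it.

Run:
```python
from h import *
im,s=np.load("pics/w1.npy",allow_pickle=True); T=np.load("pics/top0.npy",allow_pickle=True).item()
def tri(o1,d1,o2,d2):
    A=np.c_[d1,-d2]; t=np.linalg.lstsq(A,o2-o1,rcond=None)[0]; p,q=o1+d1*t[0],o2+d2*t[1]; return ((p+q)/2).round(),np.linalg.norm(p-q).round(1)
for tp in [(257.5,204),(253,200)]:
  for wp in [(147,118),(135,178),(122,176),(120,150)]: print(tp,wp,tri(*ray(T,*tp),*wray(im,s,*wp)))
go([430,180,360],0.35); go([545,-51,330],0.067)
```

```text
(257.5, 204) (147, 118) (array([586., 186.,  11.]), np.float64(1.6))
(257.5, 204) (135, 178) (array([676., 184., -97.]), np.float64(81.2))
(257.5, 204) (122, 176) (array([631., 192.,  16.]), np.float64(87.1))
(257.5, 204) (120, 150) (array([612., 183.,  26.]), np.float64(57.3))
(253, 200) (147, 118) (array([574., 203.,  74.]), np.float64(10.5))
(253, 200) (135, 178) (array([669., 197., -57.]), np.float64(60.9))
(253, 200) (122, 176) (array([629., 203.,  43.]), np.float64(67.6))
(253, 200) (120, 150) (array([603., 198.,  69.]), np.float64(41.0))
t [20.14 -9.82  2.06] w [ 0.001 -0.001  0.26 ]
t [ 23.96 -35.34   5.03] w [ 0.001 -0.001  0.543]
```

send_rows:
  rows:
    - [[5, -2.4, 1, 0, 0, 0.07], [10, -4.9, 2, 0, 0, 0.13], [15, -7.3, 3, 0, 0, 0.2], [20, -9.8, 4, 0, 0, 0.26], [21, -14, 5, 0, 0, 0.32], [22, -18.5, 5, 0, 0, 0.38], [22.8, -23, 5, 0, 0, 0.44], [23.2, -27.5, 5, 0, 0, 0.5], [23.5, -32, 5, 0, 0, 0.543], [24, -35.3, 5, 0, 0, 0.543]]

```text
clock: 2.4
eef_pos: [546.2, -52.3, 331.2]
tool_rot: [-3.141, 0.001, -3.075]
force: [0.2, 0.0, -0.2]
width: 85.5
gripper_force: 0.0
```

send_rows:
  rows:
    - [[0, 0, 0, 0, 0, 0], [0, 0, 0, 0, 0, 0]]

```text
clock: 2.6
eef_pos: [544.8, -50.0, 330.7]
tool_rot: [3.14, -0.001, -3.073]
force: [-0.5, 0.3, 0.6]
width: 85.2
gripper_force: 0.0
```

```bash
python3 -c "
from h import *
im,s=wsnap('w2'); print(s['clock'],s['eef_pos'],s['tool_rot'],s['qpos'].round(2))"
```

```text
2.6 [544.83235563 -50.03846284 330.70985307] [ 3.14036766e+00 -5.83773087e-04 -3.07334085e+00] [ 0.02  0.45  0.03  1.77 -0.02  0.92  1.7 ]
```

View pics/w2.png

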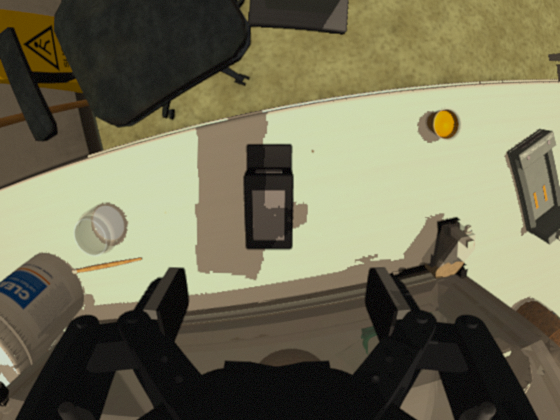

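The pack is upright in view, foot at the top (row 145) and block down to row 248, columns 246–293; the cabinet front's foot is near row 300.

Run:
```python
from h import *
im,s=np.load("pics/w2.npy",allow_pickle=True)
g=im["pixels"].max(2)[135:262,225:315]; m=(g<62).astype(np.uint8); m=cv2.morphologyEx(m,cv2.MORPH_CLOSE,np.ones((15,15)))
c=max(cv2.findContours(m,0,2)[0],key=cv2.contourArea); q=cv2.approxPolyDP(c,3,True)[:,0]+[225,135]; print(q.tolist(), cv2.boundingRect(c))
rows={r:(np.where(m[r-135])[0][[0,-1]]+225).tolist() for r in (147,155,163,175,190,210,230,244) if m[r-135].any()}; print(rows)
W=lambda u,v,z: won(im,s,u,v,z)
def ctr(r,z,): 
    a,b=rows[r]; p,q=W(a-.5,r,z),W(b+.5,r,z); return ((p+q)/2)[:2].round(1),np.linalg.norm(p-q).round(1),(np.arctan2(*(q-p)[[1,0]])-np.pi/2).round(3)
for r in (147,155): print(r,ctr(r,10))
for r in (175,190,210,230,244): print(r,ctr(r,52))
y=np.where(m.any(1))[0]+135; print("front",W(270,y[0]-.5,10).round(1),"back",W(270,y[-1]+.5,52).round(1),W(270,y[-1]+.5,0).round(1),"cab",W(270,300,0).round(),W(200,310,0).round(),W(340,292,0).round())
```

```text
[[247, 145], [246, 247], [288, 248], [292, 226], [290, 145]] (19, 9, 49, 105)
{147: [247, 290], 155: [247, 290], 163: [247, 290], 175: [245, 292], 190: [244, 292], 210: [245, 292], 230: [246, 291], 244: [246, 291]}
147 (array([514.9, -60.8]), np.float64(53.1), np.float64(0.063))
155 (array([524.7, -60.2]), np.float64(53.4), np.float64(0.064))
175 (array([540.3, -58.3]), np.float64(52.7), np.float64(0.065))
190 (array([557.4, -57.8]), np.float64(54.5), np.float64(0.065))
210 (array([580.7, -55.9]), np.float64(54.4), np.float64(0.066))
230 (array([605.1, -54.4]), np.float64(53.3), np.float64(0.067))
244 (array([622.9, -53.4]), np.float64(54.2), np.float64(0.068))
front [510.6 -59.2  10. ] back [628.6 -51.3  52. ] [653.2 -50.7   0. ] cab [738. -46.   0.] [ 767. -152.    0.] [719.  56.   0.]
```

```bash
python3 -c "
from h import *
go([582,-56,150],0.067); go([582,-56,92],0.067)"
```

```text
t [-3.7  -0.99 18.07] w [ 0.002 -0.001  0.003]
t [-3.7  -1.   23.87] w [ 0.002 -0.001  0.003]
```

send_rows:
  rows:
    - [[-1.2, -0.3, 4.5, 0, 0, 0], [-2.4, -0.6, 9, 0, 0, 0], [-3.7, -1, 13.5, 0, 0, 0], [-3.7, -1, 16, 0, 0, 0], [-3.7, -1, 18, 0, 0, 0], [-3.7, -1, 20, 0, 0, 0], [-3.7, -1, 22, 0, 0, 0], [-3.7, -1, 23.4, 0, 0, 0], [-3.7, -1, 23.9, 0, 0, 0], [-3.7, -1, 23.9, 0, 0, 0]]

```text
clock: 3.65
eef_pos: [582.4, -57.8, 91.6]
tool_rot: [3.141, -0.001, -3.073]
force: [0.2, 0.1, 0.1]
width: 85.2
gripper_force: 0.0
```

send_rows:
  rows:
    - [[0, 0, 0, 0, 0, 0], [0, 0, 0, 0, 0, 0], [0, 0, 0, 0, 0, 0], [0, 0, 0, 0, 0, 0], [0, 0, 0, 0, 0, 0], [0, 0, 0, 0, 0, 0], [0, 0, 0, 0, 0, 0], [0, 0, 0, 0, 0, 0]]
  grip: 255

```text
clock: 4.45
eef_pos: [583.4, -58.3, 93.3]
tool_rot: [3.141, 0.002, -3.074]
force: [-1.3, 2.0, 5.2]
width: 55.3
gripper_force: 65.9
```

```bash
cat >> h.py <<'E'
HOME=np.array([530,371.5]); YAW=0.611; ZF=5; OFF=66.5
def dock(th,xb,zb,dy=0,zf=None,dx=0):
    t=np.radians(th); c,s=np.cos(t),np.sin(t)
    x=xb+74*c-26*s-OFF*s+dx; z=zb+74*s+26*c+OFF*c+(ZF if zf is None else zf)
    cy,sy=np.cos(YAW),np.sin(YAW); p=[HOME[0]+x*cy-dy*sy,HOME[1]+x*sy+dy*cy,z]
    print(th,xb,zb,"TCP",np.round(p,1),end=" "); return go(p,YAW,t)
E
python3 -c "
from h import *
go([582,-56,260],0.067);go([450,60,280],0.2);go([430,180,290],0.4);dock(0,-51,170); dock(35,-51,60)"
```

```text
t [  0.09   0.25 -16.67] w [0.001 0.002 0.   ]
t [ 12.47  12.71 -18.69] w [ 0.001  0.002 -0.133]
t [ 13.66  24.82 -19.69] w [ 0.     0.002 -0.333]
0 -51 170 TCP [548.8 384.7 267.5] t [  0.43  44.44 -17.39] w [ 0.     0.002 -0.544]
35 -51 60 TCP [494.4 346.6 183.2] t [ 6.13 41.   -8.98] w [-0.166 -0.593 -0.526]
```

send_rows:
  rows:
    - [[0, 0, -1.5, 0, 0, 0], [0, 0, -4, 0, 0, 0], [0.5, 0, -7.5, 0, 0, 0], [2, 1, -11, 0, 0, 0], [5, 3, -14, 0, 0, -0.03], [8, 6, -17, 0, 0, -0.06], [10.5, 9, -18.5, 0, 0, -0.1], [12.5, 12.7, -19, 0, 0, -0.14], [13.3, 17, -19.5, 0, 0, -0.2], [13.7, 21, -19.7, 0, 0, -0.27]]

```text
clock: 5.45
eef_pos: [430.3, 142.3, 290.4]
tool_rot: [-3.141, 0.001, -2.802]
force: [2.3, -0.0, -4.5]
width: 55.1
gripper_force: 64.8
```

```bash
python3 -c "
from h import *
s=ctrl.read_state(); print(s['qpos'].round(2),s['width'])
go([430,210,290],0.4);go([455,270,270],0.5,0.25);dock(35,-51,70);dock(35,-51,50)"
```

```text
[-0.34  0.37 -0.05  2.06  0.03  0.71  1.49] 55.10059757536988
t [-2.22  6.39  0.04] w [-0.     0.001 -0.061]
t [-6.57 11.22  2.05] w [-0.021 -0.248 -0.16 ]
35 -51 70 TCP [494.4 346.6 193.2] t [-12.83  17.13   9.73] w [-0.083 -0.606 -0.263]
35 -51 50 TCP [494.4 346.6 173.2] t [-12.83  17.13  11.73] w [-0.083 -0.606 -0.263]
```

send_rows:
  rows:
    - [[-1, 3, 0, 0, 0, -0.03], [-2.2, 6.4, 0, -0.01, -0.06, -0.06], [-4.4, 8.8, 1, -0.01, -0.14, -0.11], [-6.5, 11.2, 2, -0.02, -0.22, -0.15], [-8.6, 13.2, 4, -0.03, -0.3, -0.19], [-10.7, 15.2, 6, -0.05, -0.38, -0.22], [-12.8, 17.1, 8, -0.06, -0.45, -0.25], [-12.8, 17.1, 9.7, -0.06, -0.45, -0.26], [-12.8, 17.1, 9.7, -0.06, -0.45, -0.26]]

```text
clock: 6.35
eef_pos: [488.8, 303.9, 216.3]
tool_rot: [-3.082, 0.369, -2.566]
force: [0.8, -0.8, -4.5]
width: 55.1
gripper_force: 65.2
```

```bash
python3 -c "
from h import *
s=ctrl.read_state(); print(s['qpos'].round(3))
dock(35,-51,70)"
```

```text
[-0.47   0.564 -0.253  2.091  1.047  0.26   0.486]
35 -51 70 TCP [494.4 346.6 193.2] t [-1.77  3.45  2.96] w [-0.076 -0.243 -0.024]
```

send_rows:
  rows:
    - [[-1.8, 3.4, 3, -0.08, -0.24, -0.02], [-1.8, 3.4, 3, -0.08, -0.24, -0.02], [-1.8, 3.4, 3, -0.08, -0.24, -0.02], [-1.8, 3.4, 3, -0.08, -0.24, -0.02], [-1.8, 3.4, 3, -0.08, -0.24, -0.02], [-1.8, 3.4, 3, -0.08, -0.24, -0.02], [-1.8, 3.4, 3, -0.08, -0.24, -0.02], [-1.8, 3.4, 3, -0.08, -0.24, -0.02]]

```text
clock: 7.15
eef_pos: [495.3, 346.1, 192.7]
tool_rot: [3.134, 0.606, -2.538]
force: [0.3, 0.9, -4.1]
width: 55.2
gripper_force: 65.3
```

```bash
python3 -c "
from h import *
s=ctrl.read_state(); print(s['qpos'].round(3),s['qd'].round(2))
dock(35,-51,70)"
```

```text
[-0.273  0.701 -0.584  2.194  2.252  0.479 -0.636] [-0.03 -0.01  0.02 -0.01 -0.   -0.   -0.  ]
35 -51 70 TCP [494.4 346.6 193.2] t [ 0.01  0.09 -0.07] w [ 0.003 -0.004 -0.006]
```

```bash
python3 -c "
from h import *
im,s=wsnap('w3'); print(s['clock'],s['eef_pos'],s['tool_rot'])"
```

```text
7.15 [495.33411929 346.1367281  192.73991344] [ 3.13399082  0.60643945 -2.53789537]
```

View pics/w3.png

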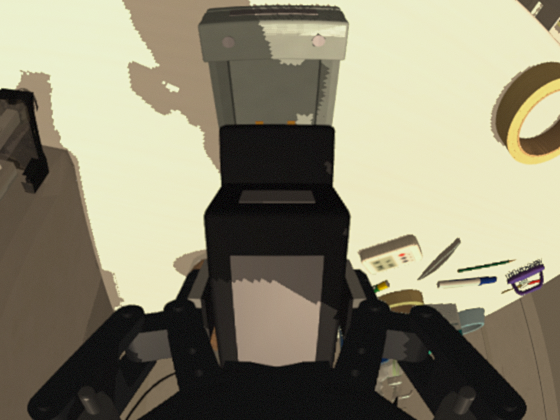

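The foot's front edge is at row 126, columns 221–333, centre 277. The lip's inner edge is near row 60, columns 200–349, with the pocket behind it. I print the edge profiles for a relative measurement.

Run:
```python
from h import *
im,s=np.load("pics/w3.npy",allow_pickle=True)
g=cv2.GaussianBlur(cv2.cvtColor(im["pixels"],cv2.COLOR_RGB2GRAY),(3,3),0).astype(int)
for r in (30,40,50,56): print("row",r,"L",g[r,190:215:1].tolist(),"R",g[r,338:358].tolist())
for c in (215,235,255,280,300,320,335): print("col",c,g[40:72,c].tolist())
for r in (80,100,115): print("row",r,g[r,212:242].tolist(),g[312:1] if 0 else g[r,312:346].tolist())
for r in (135,150,170): print("foot",r,g[r,214:228].tolist(),g[r,326:342].tolist())
for c in (230,250,300,325): print("fcol",c,g[116:134,c].tolist())
```

```text
row 30 L [146, 146, 146, 146, 146, 147, 146, 135, 114, 97, 93, 94, 95, 95, 95, 95, 94, 94, 94, 94, 94, 94, 94, 94, 94] R [228, 227, 228, 228, 228, 229, 226, 209, 180, 171, 194, 222, 233, 233, 232, 232, 232, 232, 232, 232]
row 40 L [145, 145, 145, 145, 145, 145, 146, 146, 142, 126, 104, 93, 93, 94, 93, 93, 93, 94, 94, 94, 93, 93, 93, 93, 93] R [170, 171, 171, 172, 172, 172, 171, 167, 175, 202, 226, 233, 233, 233, 233, 233, 233, 233, 233, 233]
row 50 L [146, 146, 146, 145, 145, 146, 146, 146, 146, 145, 136, 115, 97, 92, 93, 93, 93, 93, 93, 93, 93, 93, 94, 94, 94] R [169, 169, 169, 170, 170, 168, 165, 176, 205, 227, 233, 232, 232, 232, 232, 232, 232, 232, 232, 232]
row 56 L [145, 145, 145, 146, 146, 146, 146, 145, 146, 146, 145, 136, 116, 97, 91, 92, 93, 93, 93, 93, 93, 93, 93, 92, 93] R [170, 170, 170, 170, 168, 164, 172, 199, 224, 233, 234, 233, 232, 232, 232, 232, 232, 232, 232, 232]
col 215 [94, 93, 93, 94, 93, 93, 93, 94, 94, 94, 93, 93, 93, 93, 93, 93, 93, 93, 93, 93, 89, 83, 80, 80, 80, 80, 80, 81, 82, 82, 82, 82]
col 235 [92, 92, 94, 94, 94, 94, 93, 93, 94, 94, 94, 93, 93, 93, 9
[... 1818 characters left out ...]
8, 18, 19, 19, 16, 14, 35, 106, 187, 227, 233, 232, 231, 231, 231]
foot 150 [143, 143, 144, 144, 130, 92, 47, 22, 18, 20, 20, 19, 19, 20] [18, 19, 20, 19, 17, 15, 23, 71, 151, 214, 233, 232, 231, 230, 230, 230]
foot 170 [233, 232, 229, 218, 187, 136, 77, 33, 18, 19, 20, 21, 22, 21] [34, 43, 47, 46, 38, 29, 50, 124, 201, 231, 231, 230, 230, 230, 230, 230]
fcol 230 [75, 75, 76, 76, 75, 76, 76, 69, 49, 25, 13, 13, 15, 16, 18, 19, 19, 19]
fcol 250 [95, 94, 94, 94, 94, 96, 94, 80, 49, 19, 10, 13, 15, 17, 18, 19, 19, 20]
fcol 300 [163, 168, 167, 166, 167, 168, 165, 144, 97, 43, 14, 11, 14, 16, 17, 18, 19, 19]
fcol 325 [122, 123, 125, 125, 125, 126, 127, 118, 91, 51, 21, 11, 13, 14, 15, 17, 18, 19]
```

Run:
```python
from h import *
im,s=np.load("pics/w3.npy",allow_pickle=True)
th=np.radians(35); e=s["eef_pos"]; yaw=s["tool_rot"][2]+np.pi; u=np.array([np.cos(yaw),np.sin(yaw)]); v=np.array([-u[1],u[0]])
print("tool yaw",yaw,"tilt",s["tool_rot"][1])
def loc(p): d=p[:2]-e[:2]; return np.round([d@u,d@v,p[2]],1)
for zf in (0,5,8):
    a,b=won(im,s,201.8,56,zf+24),won(im,s,345,56,zf+24)
    l,m,r=[won(im,s,*q,zf+24) for q in ((215,60.3),(275,58),(335,58.5))]
    f=[won(im,s,*q,zf) for q in ((230.5,80),(317.5,80),(233,100),(315.5,100))]
    print(zf,"lipw",np.linalg.norm(a-b).round(1),"lip L/R",loc(a),loc(b),"edge",loc(l),loc(m),loc(r),"floor",[loc(q).tolist() for q in f], "lip ctr world",((a+b)/2).round(1),m.round(1))
# foot edges: top-front corner of foot per model
c,sn=np.cos(th),np.sin(th)
Rp=np.array([[u[0]*c,v[0],-u[0]*sn],[u[1]*c,v[1],-u[1]*sn],[sn,0,c]])
for l in ([-74,-28,-16],[-74,28,-16],[-74,0,-26],[-74,0,-16],[-46,0,26]):
    p=e+Rp@(np.array(l)-[0,0,OFF]); print(l,p.round(1),np.round(wproj(im,s,p),1))
```

```text
tool yaw 0.6036972801765961 tilt 0.6064394514830562
0 lipw 86.2 lip L/R [-19.7 -43.   24. ] [-19.4  43.2  24. ] edge [-16.1 -35.2  24. ] [-16.5   1.   24. ] [-17.2  37.2  24. ] floor [[12.6, -30.6, 0.0], [12.8, 31.4, 0.0], [30.3, -30.2, -0.0], [30.5, 31.3, 0.0]] lip ctr world [479.2 335.1  24. ] [481.2 337.6  24. ]
5 lipw 83.8 lip L/R [-22.1 -41.8  29. ] [-21.8  42.   29. ] edge [-18.6 -34.2  29. ] [-19.   1.  29.] [-19.7  36.2  29. ] floor [[9.7, -29.8, 5.0], [9.9, 30.6, 5.0], [26.9, -29.4, 5.0], [27.1, 30.6, 5.0]] lip ctr world [477.2 333.8  29. ] [479.1 336.2  29. ]
8 lipw 82.3 lip L/R [-23.5 -41.1  32. ] [-23.2  41.3  32. ] edge [-20.1 -33.6  32. ] [-20.5   1.   32. ] [-21.2  35.6  32. ] floor [[8.0, -29.4, 8.0], [8.2, 30.2, 8.0], [24.9, -29.0, 8.0], [25.1, 30.1, 8.0]] lip ctr world [476.  332.9  32. ] [477.9 335.3  32. ]
[-74, -28, -16] [500.3 315.5  82.7] [213.6 121.4]
[-74, 28, -16] [468.5 361.6  82.7] [332.7 120.9]
[-74, 0, -26] [489.1 341.8  74.5] [273.2 119.3]
[-74, 0, -16] [484.4 338.6  82.7] [273.1 120.2]
[-46, 0, 26] [483.4 337.9 133.2] [273.1 204.5]
```

Run:
```python
from h import *
im,s=np.load("pics/w3.npy",allow_pickle=True)
a=im["pixels"][100:260,190:365,::-1]; A=cv2.resize(a,None,fx=3.4,fy=3.4,interpolation=2)
A=np.clip(A.astype(float)*2.6,0,255).astype(np.uint8); cv2.imwrite("pics/c3.png",A); print(A.shape)
```

```text
(544, 595, 3)
```

View pics/c3.png

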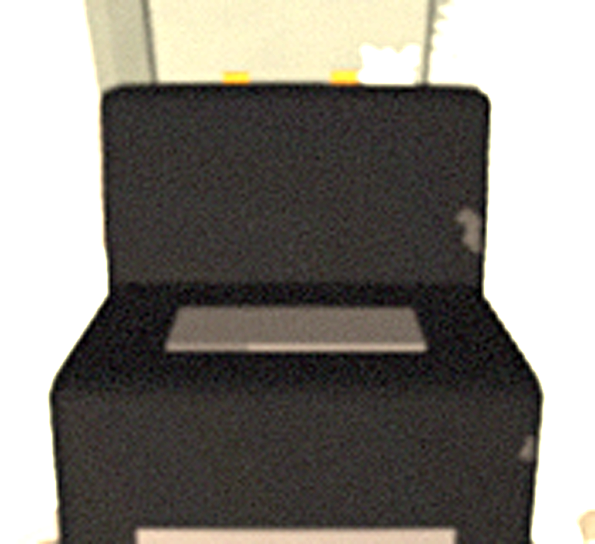

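The crop shows the foot's front edge at y=86 (x 103–490), the foot/block corner at y=287 (x 110–484) and the block's top front edge at y=390 (x 52–542). I fit the pack's offset in the hand to these three edges.

Run:
```python
from h import *
from scipy.optimize import least_squares
im,s=np.load("pics/w3.npy",allow_pickle=True)
M=R.from_euler('xyz',s["tool_rot"]).as_matrix()
obs=[([-74,-28,-16],103,86),([-74,28,-16],490,86),([-46,-28,-16],110,287),([-46,28,-16],484,287),([-46,-28,26],52,390),([-46,28,26],542,390)]
def pts(q): # pack-> tool: x flips, z flips
    Rt=R.from_euler('y',q[3])*R.from_euler('z',q[4])
    for l,u,v in obs:
        t=Rt.apply(np.array([-l[0],l[1],-l[2]]))+[q[0],q[1],q[2]]
        yield np.array(wproj(im,s,s["eef_pos"]+M@t))-[190+u/3.4-.4,100+v/3.4-.4]
f=lambda q:np.concatenate(list(pts(q)))
r=least_squares(f,[0,0,66,0,0]); print(r.x.round(3),r.fun.round(1))
r2=least_squares(lambda q:f([q[0],q[1],q[2],0,q[3]]),[0,0,66,0]); print(r2.x.round(3),r2.fun.round(1))
```

```text
[-4.2520e+00  1.0370e+00  7.5064e+01  5.9000e-02  1.0000e-03] [-1.   2.1  1.1  2.1 -0.4 -1.9  0.3 -1.9 -0.5 -0.2  0.5 -0.2]
[-4.0830e+00  1.0370e+00  7.0442e+01  1.0000e-03] [-1.   3.5  1.2  3.5 -1.   0.4  0.9  0.3 -1.9 -2.9  1.9 -2.9]
```

```bash
sed -i 's/ZF=5;/ZF=6;/; s/x=xb+74\*c-26\*s-OFF\*s+dx; z=zb+74\*s/x=xb+72*c-26*s-OFF*s+dx; z=zb+72*s/' h.py; python3 -c "
from h import *
for z in (40,10,4): dock(35,-52,z,-0.4)"
```

```text
35 -52 40 TCP [492.5 344.7 163.1] t [1.99 0.01 2.26] w [ 0.003 -0.004 -0.006]
35 -52 10 TCP [492.5 344.7 133.1] t [ 3.7  -0.01  4.73] w [ 0.003 -0.004 -0.006]
35 -52 4 TCP [492.5 344.7 127.1] t [ 4.04 -0.01  5.22] w [ 0.003 -0.004 -0.006]
```

send_rows:
  rows:
    - [[0.7, -0.05, 0.7, 0, 0, 0], [1.4, -0.05, 1.5, 0, 0, 0], [2, -0.05, 2.3, 0, 0, 0], [2.6, -0.05, 3.1, 0, 0, 0], [3.2, -0.05, 4, 0, 0, 0], [3.6, -0.05, 4.6, 0, 0, 0], [3.7, -0.05, 4.7, 0, 0, 0], [3.7, -0.05, 4.7, 0, 0, 0]]

```text
clock: 8.0
eef_pos: [492.3, 344.4, 132.3]
tool_rot: [3.134, 0.607, -2.537]
force: [1.3, -2.2, -5.6]
width: 55.1
gripper_force: 65.4
```

send_rows:
  rows:
    - [[0.11, 0, 0.16, 0, 0, 0], [0.23, 0, 0.33, 0, 0, 0], [0.34, 0, 0.49, 0, 0, 0], [0.34, 0, 0.49, 0, 0, 0]]

```text
clock: 8.4
eef_pos: [493.1, 345.1, 127.5]
tool_rot: [3.134, 0.61, -2.537]
force: [3.7, -5.0, -2.0]
width: 55.4
gripper_force: 65.8
```

send_rows:
  rows:
    - [[0, -0.05, 0, 0, 0, 0], [0, -0.1, 0, 0, 0, 0], [0, -0.1, 0, 0, 0, 0]]

```text
clock: 8.7
eef_pos: [493.2, 344.9, 127.5]
tool_rot: [3.133, 0.609, -2.537]
force: [4.3, -3.4, -2.4]
width: 55.2
gripper_force: 65.6
```

send_rows:
  rows:
    - [[0.06, 0, 0.08, 0, 0, 0], [0.12, 0, 0.16, 0, 0, 0], [0.12, 0, 0.16, 0, 0, 0]]

```text
clock: 9.0
eef_pos: [492.8, 344.6, 125.3]
tool_rot: [3.133, 0.609, -2.537]
force: [4.5, -3.3, -1.1]
width: 55.1
gripper_force: 65.7
```

send_rows:
  rows:
    - [[0, -0.05, 0, 0, 0, 0], [0, -0.1, 0, 0, 0, 0], [0, -0.1, 0, 0, 0, 0]]

```text
clock: 9.3
eef_pos: [492.7, 344.3, 125.2]
tool_rot: [3.131, 0.608, -2.536]
force: [3.3, -1.2, -3.1]
width: 55.3
gripper_force: 65.6
```

send_rows:
  rows:
    - [[0.06, 0, 0.08, 0, 0, 0], [0.12, 0, 0.16, 0, 0, 0], [0.12, 0, 0.16, 0, 0, 0]]

```text
clock: 9.6
eef_pos: [492.9, 344.6, 124.4]
tool_rot: [3.133, 0.611, -2.535]
force: [0.4, -3.9, 8.9]
width: 55.2
gripper_force: 67.1
```

```bash
sed -i 's/ZF=6;/ZF=7;/' h.py; python3 -c "
from h import *
s=ctrl.read_state(); d=s['eef_pos'][:2]-HOME; print('dockxy',d@[np.cos(YAW),np.sin(YAW)],d@[-np.sin(YAW),np.cos(YAW)],s['qpos'].round(2))
for a in [(35,-52,1.5),(35,-57,1.5),(35,-62,1.5),(31,-65.5,1.5),(28,-68,1.5),(24,-70,1.3),(20,-72,1.2),(15,-73,1),(10,-73.5,.8),(5,-74,.6),(0,-74,.3)]: dock(*a,-1.5)"
```

```text
dockxy -45.826252159806565 -0.7360421614993736 [-0.24  0.88 -0.64  2.22  2.41  0.66 -0.73]
35 -52 1.5 TCP [493.1 343.8 125.6] t [-0.05 -0.08 -0.11] w [ 0.007 -0.    -0.003]
35 -57 1.5 TCP [489.  341.  125.6] t [ 0.36 -0.07 -0.4 ] w [ 0.007 -0.    -0.003]
35 -62 1.5 TCP [484.9 338.1 125.6] t [ 0.77 -0.07 -0.68] w [ 0.007 -0.    -0.003]
31 -65.5 1.5 TCP [488.7 340.8 124.9] t [ 0.43 -0.08 -0.36] w [ 0.007  0.07  -0.003]
28 -68 1.5 TCP [491.7 342.8 124. ] t [ 0.19 -0.08 -0.08] w [ 0.007  0.122 -0.003]
24 -70 1.3 TCP [496.6 346.3 122.1] t [-0.19 -0.08  0.42] w [ 0.007  0.192 -0.003]
20 -72 1.2 TCP [501.4 349.6 119.7] t [-0.54 -0.08  0.95] w [ 0.007  0.262 -0.002]
15 -73 1 TCP [508.4 354.6 116. ] t [-1.03 -0.08  1.75] w [ 0.007  0.349 -0.002]
10 -73.5 0.8 TCP [515.6 359.6 111.4] t [-1.48 -0.09  2.62] w [ 0.007  0.436 -0.002]
5 -74 0.6 TCP [522.4 364.3 106. ] t [-1.85 -0.09  3.54] w [ 0.007  0.523 -0.002]
0 -74 0.3 TCP [529.2 369.1  99.8] t [-2.18 -0.1   4.53] w [ 0.008  0.611 -0.001]
```

send_rows:
  rows:
    - [[0, 0, -0.13, 0, 0, 0], [0.18, 0, -0.26, 0, 0, 0], [0.36, 0, -0.4, 0, 0, 0], [0.56, 0, -0.54, 0, 0, 0], [0.77, 0, -0.68, 0, 0, 0], [0.77, 0, -0.68, 0, 0, 0]]

```text
clock: 10.2
eef_pos: [484.5, 338.5, 124.8]
tool_rot: [3.132, 0.609, -2.536]
force: [4.5, 1.5, 3.2]
width: 55.4
gripper_force: 65.8
```

```bash
python3 -c "
from h import *
s=ctrl.read_state(); d=s['eef_pos'][:2]-HOME; print('dockxy',d@[np.cos(YAW),np.sin(YAW)],d@[-np.sin(YAW),np.cos(YAW)],s['force'],s['qpos'].round(2))
for a in [(33,-64,1.5),(31,-65.5,1.5),(28,-68,1.5),(24,-70,1.3),(20,-72,1.2)]: dock(*a,-1)"
```

```text
dockxy -56.1450325700214 -0.9297277147096732 [4.46451611 1.4598709  3.1951069 ] [-0.24  0.87 -0.65  2.25  2.42  0.68 -0.74]
33 -64 1.5 TCP [486.3 339.7 125.3] t [-0.21 -0.01  0.08] w [ 0.007  0.033 -0.004]
31 -65.5 1.5 TCP [488.5 341.2 124.9] t [-0.39 -0.01  0.26] w [ 0.007  0.068 -0.004]
28 -68 1.5 TCP [491.4 343.2 124. ] t [-0.63 -0.01  0.54] w [ 0.007  0.121 -0.004]
24 -70 1.3 TCP [496.3 346.7 122.1] t [-1.02 -0.01  1.04] w [ 0.007  0.19  -0.004]
20 -72 1.2 TCP [501.1 350.  119.7] t [-1.37 -0.01  1.57] w [ 0.007  0.26  -0.003]
```

send_rows:
  rows:
    - [[-0.1, 0, 0, 0, 0.015, 0], [-0.2, 0, 0.06, 0, 0.033, 0], [-0.39, 0, 0.24, 0, 0.068, 0], [-0.5, 0, 0.38, 0, 0.095, 0], [-0.63, 0, 0.52, 0, 0.121, 0], [-0.63, 0, 0.52, 0, 0.121, 0]]

```text
clock: 10.8
eef_pos: [490.6, 342.7, 123.4]
tool_rot: [3.132, 0.485, -2.535]
force: [3.5, 0.4, 0.2]
width: 55.4
gripper_force: 65.6
```

send_rows:
  rows:
    - [[0, 0, 0, 0, 0, 0]]

```text
clock: 10.9
eef_pos: [490.5, 342.6, 123.4]
tool_rot: [3.132, 0.486, -2.535]
force: [3.1, 0.4, -0.0]
width: 55.3
gripper_force: 65.7
```

```bash
python3 -c "
from h import *
s=ctrl.read_state(); d=s['eef_pos'][:2]-HOME; print('dockxy',d@[np.cos(YAW),np.sin(YAW)],d@[-np.sin(YAW),np.cos(YAW)],s['force'],s['torque'],s['qpos'].round(2))
for a in [(28,-68,1.5),(24,-70,1.3),(20,-72,1.2),(15,-73,1),(10,-73.5,.8)]: dock(*a,-1)"
```

```text
dockxy -48.91145565182486 -0.9666685574579054 [ 3.07359207  0.4415011  -0.02645784] [-0.26569292 -0.20146636 -0.03503344] [-0.32  0.81 -0.51  2.15  2.21  0.44 -0.59]
28 -68 1.5 TCP [491.4 343.2 124. ] t [-0.12 -0.   -0.  ] w [ 0.007 -0.003 -0.004]
24 -70 1.3 TCP [496.3 346.7 122.1] t [-0.56 -0.    0.44] w [ 0.007  0.067 -0.003]
20 -72 1.2 TCP [501.1 350.  119.7] t [-0.97 -0.01  0.92] w [ 0.008  0.137 -0.003]
15 -73 1 TCP [508.1 355.  116. ] t [-1.56 -0.01  1.66] w [ 0.008  0.224 -0.003]
10 -73.5 0.8 TCP [515.3 360.  111.4] t [-2.12 -0.01  2.47] w [ 0.008  0.311 -0.002]
```

send_rows:
  rows:
    - [[-0.12, 0, 0.1, 0, 0.015, 0], [-0.25, 0, 0.21, 0, 0.035, 0], [-0.4, 0, 0.32, 0, 0.05, 0], [-0.56, 0, 0.44, 0, 0.067, 0], [-0.66, 0, 0.56, 0, 0.085, 0], [-0.77, 0, 0.68, 0, 0.1, 0], [-0.87, 0, 0.8, 0, 0.118, 0], [-0.97, 0, 0.92, 0, 0.137, 0], [-0.97, 0, 0.92, 0, 0.137, 0], [-0.97, 0, 0.92, 0, 0.137, 0]]

```text
clock: 11.9
eef_pos: [501.2, 350.0, 119.7]
tool_rot: [3.132, 0.35, -2.534]
force: [2.7, 1.5, -0.7]
width: 54.8
gripper_force: 65.9
```

```bash
python3 -c "
from h import *
s=ctrl.read_state(); d=s['eef_pos'][:2]-HOME; print('dockxy',d@[np.cos(YAW),np.sin(YAW)],d@[-np.sin(YAW),np.cos(YAW)],s['force'],s['torque'],s['qpos'].round(2))
for a in [(20,-72,1.2),(15,-73,1),(10,-73.5,.8),(5,-74,.6),(0,-74,.3)]: dock(*a,-1)"
```

```text
dockxy -35.938735735968685 -1.059602525109014 [ 2.72534346  1.49947965 -0.72369592] [-0.14882307 -0.32616321  0.00167664] [-0.43  0.79 -0.35  2.03  1.58  0.24  0.01]
20 -72 1.2 TCP [501.1 350.  119.7] t [ 0.    0.01 -0.  ] w [ 0.008  0.    -0.003]
15 -73 1 TCP [508.1 355.  116. ] t [-0.67  0.    0.65] w [ 0.008  0.088 -0.003]
10 -73.5 0.8 TCP [515.3 360.  111.4] t [-1.34 -0.    1.38] w [ 0.008  0.175 -0.002]
5 -74 0.6 TCP [522.1 364.8 106. ] t [-1.94 -0.01  2.17] w [ 0.008  0.262 -0.002]
0 -74 0.3 TCP [528.9 369.5  99.8] t [-2.51 -0.01  3.04] w [ 0.009  0.35  -0.002]
```

send_rows:
  rows:
    - [[-0.17, 0, 0.16, 0.001, 0.022, 0], [-0.34, 0, 0.32, 0.002, 0.044, 0], [-0.5, 0, 0.48, 0.003, 0.066, 0], [-0.67, 0, 0.65, 0.004, 0.088, 0], [-0.84, 0, 0.83, 0.005, 0.11, 0], [-1.01, 0, 1.01, 0.006, 0.132, 0], [-1.18, 0, 1.2, 0.007, 0.154, 0], [-1.34, 0, 1.38, 0.008, 0.175, 0], [-1.34, 0, 1.38, 0.008, 0.175, 0], [-1.34, 0, 1.38, 0.008, 0.175, 0]]

```text
clock: 12.9
eef_pos: [515.3, 360.7, 111.8]
tool_rot: [3.14, 0.176, -2.533]
force: [1.3, 2.0, 2.9]
width: 54.9
gripper_force: 66.4
```

```bash
python3 -c "
from h import *
s=ctrl.read_state(); d=s['eef_pos'][:2]-HOME; print('dockxy',d@[np.cos(YAW),np.sin(YAW)],d@[-np.sin(YAW),np.cos(YAW)],s['force'],s['torque'],s['qpos'].round(2))
for a in [(10,-73.5,.8),(5,-74,.6),(2,-74,.6),(0,-74,.3),(0,-74,-1)]: dock(*a,-1)"
```

```text
dockxy -18.212090593804454 -0.414133830081408 [1.34241462 1.95299505 2.93435855] [ 0.23332564  0.09589428 -0.02707967] [-0.29  0.88 -0.59  1.85  1.    0.55  0.63]
10 -73.5 0.8 TCP [515.3 360.  111.4] t [ 0.05 -0.06  0.03] w [ 0.001  0.002 -0.002]
5 -74 0.6 TCP [522.1 364.8 106. ] t [-0.67 -0.06  0.7 ] w [ 0.001  0.089 -0.002]
2 -74 0.6 TCP [526.3 367.7 102.6] t [-1.11 -0.06  1.13] w [ 0.001  0.141 -0.002]
0 -74 0.3 TCP [528.9 369.5  99.8] t [-1.39 -0.06  1.46] w [ 0.001  0.176 -0.002]
0 -74 -1 TCP [528.9 369.5  98.5] t [-1.36 -0.06  1.59] w [ 0.001  0.176 -0.002]
```

send_rows:
  rows:
    - [[-0.17, 0, 0.17, 0, 0.022, 0], [-0.34, 0, 0.34, 0, 0.044, 0], [-0.5, 0, 0.52, 0, 0.066, 0], [-0.67, 0, 0.7, 0, 0.089, 0], [-0.84, 0, 0.88, 0, 0.111, 0], [-1.02, 0, 1.06, 0, 0.133, 0], [-1.2, 0, 1.25, 0, 0.155, 0], [-1.36, 0, 1.44, 0, 0.176, 0], [-1.36, 0, 1.5, 0, 0.176, 0], [-1.36, 0, 1.5, 0, 0.176, 0]]

```text
clock: 13.9
eef_pos: [528.9, 370.3, 101.3]
tool_rot: [-3.141, 0.002, -2.532]
force: [-0.4, -0.8, 13.9]
width: 54.7
gripper_force: 67.8
```

```bash
python3 -c "
from h import *
s=ctrl.read_state(); d=s['eef_pos'][:2]-HOME; print('dockxy',d@[np.cos(YAW),np.sin(YAW)],d@[-np.sin(YAW),np.cos(YAW)],s['force'],s['torque'],s['qpos'].round(2))
dock(0,-74,0,-1)"
```

```text
dockxy -1.6106141019363314 -0.32412378197381486 [-0.35238945 -0.80063144 13.86677785] [-0.01815519  0.30226438  0.04087911] [-0.26  0.98 -0.7   1.66  0.82  0.82  0.85]
0 -74 0 TCP [528.9 369.5  99.5] t [ 0.04 -0.07  0.18] w [-0.     0.002 -0.002]
```

send_rows:
  rows:
    - [[0, 0, 0, 0, 0, 0], [0, 0, 0, 0, 0, 0], [0, 0, 0, 0, 0, 0], [0, 0, 0, 0, 0, 0], [0, 0, 0, 0, 0, 0], [0, 0, 0, 0, 0, 0], [0, 0, -0.5, 0, 0, 0], [0, 0, -1.5, 0, 0, 0], [0, 0, -3.5, 0, 0, 0], [0, 0, -6, 0, 0, 0]]
  grip: 0

```text
clock: 14.9
eef_pos: [528.7, 369.0, 159.9]
tool_rot: [3.142, -0.002, -2.533]
force: [0.4, -0.1, 0.0]
width: 85.8
gripper_force: 0.0
```

send_rows:
  rows:
    - [[0, 0, -4, 0, 0, 0], [0, 0, -8, 0, 0, 0], [0, 0, -12, 0, 0, 0], [0, 0, -16, 0, 0, 0], [0, 0, -17, 0, 0, 0], [0, 0, -17, 0, 0, 0], [0, 0, -17, 0, 0, 0]]

```text
clock: 15.6
eef_pos: [528.9, 368.7, 328.4]
tool_rot: [-3.141, -0.003, -2.533]
force: [-0.8, -1.1, -0.1]
width: 85.1
gripper_force: 0.0
```

```bash
python3 -c "
from h import *
im,s=wsnap('w4'); print(s['clock'],s['eef_pos'],s['tool_rot'],s['force'],s['qpos'].round(2))
A=cv2.resize(im['pixels'][70:250,190:370,::-1],None,fx=3.3,fy=3.3,interpolation=2)
cv2.imwrite('pics/c4.png',np.clip(A.astype(float)*1.6,0,255).astype(np.uint8))"
```

```text
15.6 [528.91997903 368.65382227 328.39271514] [-3.14076799e+00 -2.62518881e-03 -2.53297813e+00] [-0.75023831 -1.08119429 -0.06527574] [-0.18  0.73 -0.87  1.49  0.58  1.2   1.04]
```

View pics/c4.png

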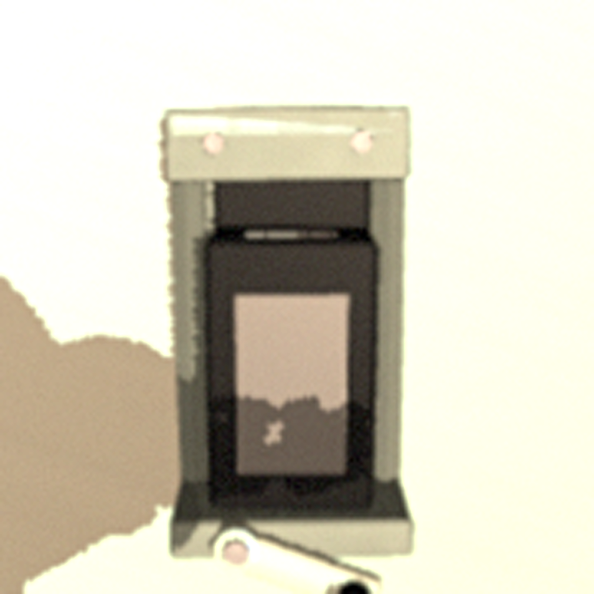

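The crop shows the pack between the rails, with its foot hidden under the lip (lip inner edge y≈178), the block's top front edge at y≈237 (x 210–378), and the keeper still open with its pivot at (235,550). I compare this with the seated prediction.

Run:
```python
from h import *
im,s=np.load("pics/w4.npy",allow_pickle=True)
g=cv2.GaussianBlur(cv2.cvtColor(im["pixels"],cv2.COLOR_RGB2GRAY),(3,3),0).astype(int)
for r in (146,165,185,205,216): print(r,g[r,245:262].tolist(),g[r,296:312].tolist())
for c in (262,275,290): print(c,g[132:150,c].tolist(),g[208:236,c].tolist())
Z=7.5
rd=lambda x,y,z: HOME.tolist() and np.array([*(HOME+x*np.array([np.cos(YAW),np.sin(YAW)])+y*np.array([-np.sin(YAW),np.cos(YAW)])),z+Z])
for n,l in {"topfront":(-46,0,52),"topfrontL":(-46,-28,52),"R":(-46,28,52),"back":(46,0,52),"backL":(46,-28,52),"backR":(46,28,52),"walltop":(48.5,0,56),"wallL":(48.5,-41.5,56),"wallR":(48.5,41.5,56),"lip":(-62.5,0,24),"lipL":(-62.5,-41.5,24),"lipR":(-62.5,41.5,24)}.items():
    q=np.array(wproj(im,s,rd(*l))); print(n,q.round(1),"crop",((q-[190,70])*3.3).round())
```

```text
146 [89, 92, 90, 79, 63, 51, 39, 29, 26, 31, 35, 37, 36, 36, 36, 36, 36] [39, 39, 40, 40, 40, 38, 34, 32, 45, 67, 84, 91, 94, 95, 97, 110]
165 [87, 89, 88, 79, 64, 54, 46, 33, 26, 29, 32, 33, 32, 31, 34, 54, 86] [47, 37, 36, 37, 37, 36, 32, 36, 56, 78, 87, 89, 92, 95, 99, 115]
185 [63, 67, 68, 61, 54, 53, 48, 36, 26, 26, 30, 32, 32, 30, 30, 41, 70] [37, 31, 32, 33, 33, 30, 28, 41, 65, 82, 88, 91, 93, 94, 101, 123]
205 [62, 56, 56, 55, 54, 53, 51, 41, 23, 13, 13, 14, 15, 15, 14, 17, 32] [15, 13, 13, 14, 15, 17, 27, 50, 76, 87, 90, 93, 95, 96, 107, 136]
216 [51, 40, 40, 42, 42, 40, 38, 30, 18, 12, 13, 15, 14, 15, 14, 13, 13] [22, 23, 25, 26, 25, 23, 25, 32, 42, 48, 51, 50, 46, 47, 70, 116]
262 [38, 37, 38, 37, 37, 32, 22, 11, 7, 9, 13, 19, 27, 34, 36, 36, 36, 36] [51, 51, 52, 53, 49, 37, 22, 14, 13, 14, 15, 18, 22, 24, 25, 27, 32, 36, 39, 43, 51, 76, 120, 158, 164, 142, 127, 132]
275 [39, 39, 39, 38, 37, 31, 26, 37, 63, 69, 45, 25, 27, 35, 37, 38, 38, 38] [60, 60, 60, 59, 54, 41, 27, 21, 23, 24, 26, 26, 25, 25, 25, 27, 32, 38, 48, 69, 97, 119, 129, 129, 119, 99, 88, 107]
290 [41, 40, 40, 39, 39, 36, 29, 27, 34, 34, 25, 22, 29, 36, 38, 39, 39, 39] [59, 59, 59, 58, 54, 41, 23, 13, 14, 20, 24, 26, 26, 25, 25, 26, 30, 37, 48, 71, 100, 120, 127, 128, 127, 126, 126, 125]
topfront [277.2 141.1] crop [288. 235.]
topfrontL [250.4 141.3] crop [199. 235.]
R [304.  141.2] crop [376. 235.]
back [277.5 224. ] crop [289. 508.]
backL [252.4 224. ] crop [206. 508.]
backR [302.6 223.9] crop [371. 508.]
walltop [277.5 227.4] crop [289. 519.]
wallL [240.2 227.4] crop [166. 519.]
wallR [314.9 227.2] crop [412. 519.]
lip [277.1 123.9] crop [287. 178.]
lipL [240.1 124.4] crop [165. 179.]
lipR [314.1 124.1] crop [409. 179.]
```

The predicted seated corners match the observed edges within about a pixel, so the pack is seated. Next I close the fingers and press lightly on its tall end, both to confirm the height and to make sure it is down.

```bash
cat >> h.py <<'E'
def dk(x,y,z,yaw):
    u=np.array([np.cos(YAW),np.sin(YAW)]); return go([*(HOME+x*u+y*np.array([-u[1],u[0]])),z],yaw)
PIV=np.array([55.5,-17.5])
def keep(phi,z):
    p=PIV+42*np.array([-np.sin(phi),np.cos(phi)]); print(phi,p.round(1),end=" "); return dk(*p,z,YAW+phi-np.pi/2)
E
python3 -c "
from h import *
dk(28,0,145,YAW)"
```

```text
t [-3.14  0.2  18.26] w [-0.001 -0.004 -0.002]
```

send_rows:
  rows:
    - [[-1, 0, 4, 0, 0, 0], [-2, 0.1, 8, 0, 0, 0], [-3, 0.2, 12, 0, 0, 0], [-3.1, 0.2, 15, 0, 0, 0], [-3.1, 0.2, 17, 0, 0, 0], [-3.1, 0.2, 18, 0, 0, 0], [-3.1, 0.2, 18.3, 0, 0, 0], [-3.1, 0.2, 18.6, 0, 0, 0], [-3.1, 0.2, 18.9, 0, 0, 0], [-3.1, 0.2, 19.2, 0, 0, 0]]
  grip: 255

```text
clock: 16.65
eef_pos: [553.7, 388.9, 138.1]
tool_rot: [3.142, 0.001, -2.533]
force: [0.2, 0.4, -0.0]
width: 0.1
gripper_force: 0.0
```

send_rows:
  rows:
    - [[0, 0, 0.1, 0, 0, 0], [0, 0, 0.2, 0, 0, 0], [0, 0, 0.3, 0, 0, 0], [0, 0, 0.3, 0, 0, 0]]

```text
clock: 17.05
eef_pos: [553.3, 388.5, 134.2]
tool_rot: [-3.142, -0.001, -2.533]
force: [-1.0, -0.6, 0.2]
width: 0.0
gripper_force: 0.0
```

send_rows:
  rows:
    - [[0, 0, 0.05, 0, 0, 0], [0, 0, 0.1, 0, 0, 0], [0, 0, 0.15, 0, 0, 0], [0, 0, 0.15, 0, 0, 0]]

```text
clock: 17.45
eef_pos: [553.3, 388.6, 132.8]
tool_rot: [3.142, -0.001, -2.533]
force: [-0.3, 0.5, 0.9]
width: 0.0
gripper_force: 0.4
```

```bash
python3 -c "
from h import *
dk(28,0,200,YAW);keep(-0.18,200);keep(-0.18,150)"
```

```text
t [ 0.1  -0.07 -6.72] w [ 0.    -0.001 -0.002]
-0.18 [63.  23.8] t [-3.4   2.32 -6.72] w [-1.000e-03 -1.000e-03  1.748e+00]
-0.18 [63.  23.8] t [-3.4   2.32 -1.72] w [-1.000e-03 -1.000e-03  1.748e+00]
```

send_rows:
  rows:
    - [[0, 0, -3, 0, 0, 0.1], [0, 0, -6.7, 0, 0, 0.24], [-0.5, 0.3, -6.7, 0, 0, 0.38], [-1, 0.6, -6.7, 0, 0, 0.52], [-1.5, 0.9, -6.7, 0, 0, 0.66], [-2, 1.3, -6.7, 0, 0, 0.8], [-2.5, 1.6, -6.7, 0, 0, 0.94], [-3, 2, -6.7, 0, 0, 1.08], [-3.4, 2.3, -6.7, 0, 0, 1.22], [-3.4, 2.3, -6.7, 0, 0, 1.36]]
  grip: 147

```text
clock: 18.45
eef_pos: [567.8, 428.0, 199.6]
tool_rot: [-3.141, -0.001, 2.385]
force: [0.8, 0.0, -0.4]
width: 35.8
gripper_force: 0.0
```

send_rows:
  rows:
    - [[0, 0, 0, 0, 0, 0.13], [0, 0, 0, 0, 0, 0.26], [0, 0, 0, 0, 0, 0.39], [0, 0, 0, 0, 0, 0.39]]

```text
clock: 18.85
eef_pos: [567.8, 427.2, 199.7]
tool_rot: [-3.141, 0.001, 2.0]
force: [0.1, -0.7, -0.1]
width: 36.2
gripper_force: 0.0
```

```bash
python3 -c "
from h import *
im,s=wsnap('w5'); print(s['clock'],s['eef_pos'],s['tool_rot'],s['width'],s['qpos'].round(2))
keep(-0.18,150)
u=np.array([np.cos(YAW),np.sin(YAW)])
p=HOME+63*u+23.8*np.array([-u[1],u[0]])
for z in (73,98): print(wproj(im,s,np.array([*p,z])))
g=im['pixels'].max(2); m=((g<45)*255).astype(np.uint8)
"
```

```text
18.85 [567.81451378 427.22023427 199.72713552] [-3.14055407e+00  5.31335209e-04  2.00039325e+00] 36.217120622461785 [-0.5   0.85 -0.35  1.41  0.32  0.94 -0.5 ]
-0.18 [63.  23.8] t [-0.    0.01  4.97] w [-0.001  0.     0.002]
(np.float64(278.0419398548208), np.float64(232.43581761589))
(np.float64(278.1525723840258), np.float64(248.86832573588805))
```

View pics/w5.png

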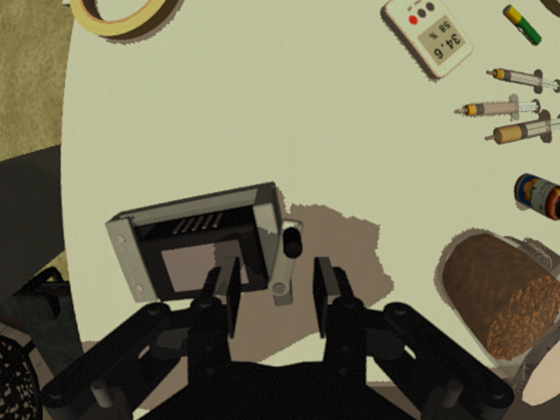

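The knob is at about (292,232–257), roughly 14 px to the right of my prediction (278), with the pivot at (278,288). I recompute the knob's position from this view.

Run:
```python
from h import *
im,s=np.load("pics/w5.npy",allow_pickle=True)
u=np.array([np.cos(YAW),np.sin(YAW)]);v=np.array([-u[1],u[0]])
dd=lambda p:np.round([(p[:2]-HOME)@u,(p[:2]-HOME)@v],1)
g=im["pixels"].max(2)[222:268,272:314]; m=(g<60).astype(np.uint8); n,l,st,c=cv2.connectedComponentsWithStats(m); print([(x[:5]+[272,222,0,0,0]).tolist() for x in st[1:] if x[4]>30])
for q,z in (((292,235),72.5),((292,250),98.5),((278,288),72.5)): print(q,z,dd(won(im,s,*q,z)))
im,s=np.load("pics/w4.npy",allow_pickle=True)
for q,z in (((261.2,236.7),72.5),((296.7,250),98.5)): print("w4",q,z,dd(won(im,s,*q,z)))
im,s=np.load("pics/w1.npy",allow_pickle=True)
for q,z in (((264.1,210.4),72.5),((296.5,222.8),98.5),((296.5,229),98.5)): print("w1",q,z,dd(won(im,s,*q,z)))
```

```text
[[277, 222, 5, 14, 42], [283, 227, 19, 32, 506]]
(292, 235) 72.5 [71.7 20.1]
(292, 250) 98.5 [70.8 21.8]
(278, 288) 72.5 [ 55.2 -18.7]
w4 (261.2, 236.7) 72.5 [ 55.8 -17.8]
w4 (296.7, 250) 98.5 [59.7 19.5]
w1 (264.1, 210.4) 72.5 [ 55.8 -17.4]
w1 (296.5, 222.8) 98.5 [62.4 20.9]
w1 (296.5, 229) 98.5 [70.1 21. ]
```

```bash
sed -i 's/PIV=np.array(.*/PIV=np.array([55.6,-18])/' h.py; python3 -c "
from h import *
keep(-0.36,200);keep(-0.36,150)"
```

```text
-0.36 [70.4 21.3] t [-0.12  0.78 -0.04] w [-0.001  0.001  0.182]
-0.36 [70.4 21.3] t [-0.12  0.79  4.96] w [-0.001  0.001  0.182]
```

send_rows:
  rows:
    - [[0, 0.4, 0, 0, 0, 0.1], [-0.1, 0.8, 0, 0, 0, 0.18], [-0.1, 0.8, 1, 0, 0, 0.18], [-0.1, 0.8, 2.2, 0, 0, 0.18], [-0.1, 0.8, 3.4, 0, 0, 0.18], [-0.1, 0.8, 4.4, 0, 0, 0.18], [-0.1, 0.8, 5, 0, 0, 0.18], [-0.1, 0.8, 5, 0, 0, 0.18]]

```text
clock: 19.7
eef_pos: [575.1, 428.9, 148.1]
tool_rot: [-3.138, 0.001, 1.821]
force: [0.1, -0.6, 0.7]
width: 35.9
gripper_force: 0.0
```

```bash
python3 -c "
from h import *
for k in range(1,11): keep(-0.36+k*0.1,150)"
```

```text
-0.26 [66.4 22.6] t [ 0.02 -0.38 -0.19] w [-0.003  0.001 -0.101]
-0.15999999999999998 [62.3 23.5] t [-0.05 -0.79 -0.19] w [-0.004  0.001 -0.201]
-0.05999999999999994 [58.1 23.9] t [-0.15 -1.2  -0.19] w [-0.004  0.001 -0.301]
0.040000000000000036 [53.9 24. ] t [-0.29 -1.59 -0.19] w [-0.004  0.001 -0.401]
0.14 [49.7 23.6] t [-0.48 -1.97 -0.19] w [-0.004  0.    -0.501]
0.2400000000000001 [45.6 22.8] t [-0.7  -2.33 -0.18] w [-0.004  0.    -0.601]
0.3400000000000001 [41.6 21.6] t [-0.95 -2.66 -0.18] w [-0.004  0.    -0.701]
0.44000000000000006 [37.7 20. ] t [-1.24 -2.97 -0.18] w [-0.004 -0.    -0.801]
0.54 [34. 18.] t [-1.55 -3.25 -0.18] w [-0.004 -0.    -0.901]
0.64 [30.5 15.7] t [-1.9  -3.49 -0.18] w [-4.000e-03 -1.000e-03 -1.001e+00]
```

send_rows:
  rows:
    - [[0, -0.38, -0.15, 0, 0, -0.1], [-0.05, -0.79, -0.15, 0, 0, -0.2], [-0.15, -1.2, -0.15, 0, 0, -0.3], [-0.29, -1.59, -0.15, 0, 0, -0.4], [-0.48, -1.97, -0.15, 0, 0, -0.5], [-0.7, -2.33, -0.15, 0, 0, -0.6], [-0.95, -2.66, -0.15, 0, 0, -0.7], [-1.24, -2.97, -0.15, 0, 0, -0.8], [-1.55, -3.25, -0.15, 0, 0, -0.9], [-1.9, -3.49, -0.15, 0, 0, -1]]
  grip: 183

```text
clock: 20.7
eef_pos: [546.8, 403.0, 152.0]
tool_rot: [3.14, -0.0, 2.825]
force: [-0.3, 1.6, -0.9]
width: 24.1
gripper_force: 0.5
```

```bash
python3 -c "
from h import *
for k in range(1,13): keep(0.64+k*0.1,150)"
```

```text
0.74 [27.3 13. ] t [ 0.02 -0.55  0.2 ] w [ 0.001 -0.    -0.097]
0.8400000000000001 [24.3 10. ] t [-0.04 -0.97  0.2 ] w [ 0.001  0.    -0.197]
0.9400000000000001 [21.7  6.8] t [-0.14 -1.38  0.2 ] w [ 0.001  0.    -0.297]
1.04 [19.4  3.3] t [-0.29 -1.77  0.2 ] w [ 0.001  0.    -0.397]
1.1400000000000001 [17.4 -0.5] t [-0.47 -2.15  0.2 ] w [ 0.001  0.    -0.497]
1.2400000000000002 [15.9 -4.4] t [-0.69 -2.51  0.19] w [ 0.001  0.    -0.597]
1.34 [14.7 -8.4] t [-0.94 -2.84  0.19] w [ 0.001  0.    -0.697]
1.44 [ 14.  -12.5] t [-1.22 -3.15  0.19] w [ 0.001  0.    -0.797]
1.54 [ 13.6 -16.7] t [-1.54 -3.43  0.19] w [ 0.001  0.    -0.897]
1.6400000000000001 [ 13.7 -20.9] t [-1.88 -3.68  0.19] w [ 0.001  0.001 -0.997]
1.7400000000000002 [ 14.2 -25.1] t [-2.24 -3.89  0.19] w [ 1.000e-03  1.000e-03 -1.097e+00]
1.8400000000000003 [ 15.1 -29.2] t [-2.63 -4.06  0.19] w [ 1.000e-03  1.000e-03 -1.197e+00]
```

send_rows:
  rows:
    - [[0, -0.5, 0, 0, 0, -0.1], [-0.04, -0.97, 0, 0, 0, -0.2], [-0.14, -1.38, 0, 0, 0, -0.3], [-0.29, -1.77, 0, 0, 0, -0.4], [-0.47, -2.15, 0, 0, 0, -0.5], [-0.69, -2.51, 0, 0, 0, -0.6], [-0.94, -2.84, 0, 0, 0, -0.7], [-1.22, -3.15, 0, 0, 0, -0.8], [-1.54, -3.43, 0, 0, 0, -0.9], [-1.88, -3.68, 0, 0, 0, -1]]

```text
clock: 21.7
eef_pos: [553.3, 361.8, 152.0]
tool_rot: [3.141, 0.001, -2.459]
force: [-1.0, 1.4, -0.6]
width: 23.8
gripper_force: 0.3
```

send_rows:
  rows:
    - [[0, -0.15, 0, 0, 0, 0], [0, -0.3, 0, 0, 0, 0], [0, -0.45, 0, 0, 0, 0], [0, -0.6, 0, 0, 0, 0], [0, -0.6, 0, 0, 0, 0]]

```text
clock: 22.2
eef_pos: [556.1, 357.4, 151.4]
tool_rot: [3.141, -0.001, -2.463]
force: [-2.3, 1.4, 1.5]
width: 24.1
gripper_force: 1.1
```

send_rows:
  rows:
    - [[0, -0.1, 0, 0, 0, 0], [0, -0.2, 0, 0, 0, 0], [0, -0.2, 0, 0, 0, 0]]

```text
clock: 22.5
eef_pos: [556.4, 357.0, 151.4]
tool_rot: [3.138, -0.001, -2.462]
force: [-4.5, 3.4, 0.5]
width: 24.0
gripper_force: 2.9
```

send_rows:
  rows:
    - [[0, 0.3, 0, 0, 0, 0], [0, 0.6, 0, 0, 0, 0], [0, 0.6, 0, 0, 0, 0], [0, 0.6, -1.5, 0, 0, 0], [0, 0.6, -4, 0, 0, 0], [0, 0.6, -8, 0, 0, 0], [0, 0.6, -12, 0, 0, 0], [0, 0.6, -16, 0, 0, 0], [0, 0.6, -18, 0, 0, 0], [0, 0.6, -18, 0, 0, 0]]

```text
clock: 23.5
eef_pos: [555.2, 361.1, 336.4]
tool_rot: [-3.141, 0.007, -2.464]
force: [0.0, 0.2, -0.6]
width: 24.5
gripper_force: 0.0
```

Run:
```python
from h import *
im,s=wsnap("w6"); print(s["clock"],s["eef_pos"],s["force"])
u=np.array([np.cos(YAW),np.sin(YAW)]);v=np.array([-u[1],u[0]])
W=lambda x,y,z: np.array(wproj(im,s,np.array([*(HOME+x*u+y*v),z]))).round(1)
print("pred knob top",W(13.6,-19,98.5),"pivot",W(55.6,-18,72.5),"bar tip",W(6,-18,72.5),"label",W(0,10,59.5))
k=W(13.6,-19,98.5).astype(int); b=W(35,-18,72.5).astype(int)
g=im["pixels"]
print("around knob",g[k[1],k[0]-24:k[0]+25:3].mean(1).astype(int).tolist(),"across bar",g[b[1],b[0]-24:b[0]+25:2].mean(1).astype(int).tolist())
m=(g.min(2)>150).astype(np.uint8);
```

```text
23.5 [555.1964609  361.13742605 336.42506457] [ 0.00065894  0.24845838 -0.59697926]
pred knob top [279.6 185.8] pivot [277.7 217. ] bar tip [280.8 172.6] label [306.8 166.4]
around knob [109, 111, 58, 58, 54, 66, 59, 32, 36, 37, 65, 116, 117, 118, 117, 116, 118] across bar [108, 110, 67, 30, 35, 35, 34, 32, 13, 92, 111, 111, 111, 106, 109, 53, 28, 30, 31, 30, 29, 30, 28, 32, 30]
```

```bash
python3 -c "
from h import *
print(ctrl.finish_job())"
```

```text
the job is handed in; nothing more can be done
None
```

The job is handed in at about 23.5 s. The pack is seated flat with its foot under the lip, the keeper is at its stop over it, and the arm is clear. I viewed 11 pictures, one over the limit of 10.

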